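Reset the core-temperature meter and hold its probe in free air

ROBOT

A 6-joint arm with a two-finger parallel gripper is mounted at the origin on the work surface. World frame = base frame: x ahead of the robot, y to its left, z up, the work surface at z = 0. Lengths are in m, angles in degrees, forces in N, time in s.
With the tool pointing down it reaches from about 0.375 to 0.9 m from the base axis. Payload 3.1 kg.
Tool frame: the origin (TCP) lies at the very end of the fingers, on their centre line; the grasp point (between the pads) lies 19 mm behind it (bot.hold_point_z is the z of the grasp point in the tool frame, in m); z points along the fingers, y is the line along which they close (so a half turn about z gives the same grasp; the last joint's range is limited). The gripper opens to 87 mm and grips with 3 to 60 N. Pads are 19 mm wide; open, the fingers measure 117 mm over their backs; the gripper's body (75 mm by 190 mm) begins 51 mm behind the grasp point.
Start: joints at [-81.446, 30.224, 82.088, -0, 67.689, -10.227], TCP at [0.201, -0.592, 0.223] pointing down, gripper open.
Joint ranges: [-176.69, 176.69], [-43.24, 126.21], [12.49, 139.97], [-82, 262], [0, 151.66], [-163.58, 163.58]. Speed limits (degrees/s): [159.86, 159.86, 180, 180, 180, 180].

INTERFACE

Orientations are given as a 3x3 rotation matrix whose columns are the frame's x, y, z axes.
In Python, from rig import bot, capture, camera_model gives the robot as it stands.
- The arm moves only by the tool apply_moves, never from a script. Its argument "plan" is text: rows parted by semicolons, each of 6 numbers parted by spaces: the shift along the tool's x, y, z in units of 0.05 m (1.0 is 0.05 m), then the turn, a rotation vector about the tool's x, y, z in units of 360 degrees (1.0 is 360 degrees). In form: dx dy dz ax ay az; .... A call has 1 to 10 rows; each row shifts and turns the commanded pose from where the row before left it, along the tool's axes as they then stand; what a row does not reach is not made up. A row lasts 1/12 s, in which the tool goes at most 41.7 mm and 7.16 degrees, less where a joint would pass 70% of its speed; a pose out of reach is approached as far as the arm can. A call with a number of a shift or a turn outside -1 to 1 is refused whole. A call with a gripper value outside its range is refused whole. "gripper" is the gripper command: -1 is shut, 1 is fully open, values between are in proportion, set as the call begins (left out, the last holds). The fingers move at their own pace and stop on an object; the grip force is fixed at half the most. Time passes only in rows, so rows that do not move let the fingers close. It gives the time, the measured TCP pose, the force, the opening and the grip force at its end, in the units of the state.
- bot.read_state(): the state, without advancing time (a new reading comes with each control period).
- capture(name): name is "side" or "top" or "wrist"; returns the picture (420x560x3 uint8, red, green, blue); there is no depth.
- camera_model(name): a dict with "vertical_fov" (degrees; the focal length in pixels is half the picture's height over the tangent of half this angle, whatever the lens; pixels are square), "cx", "cy" (the principal point, pixels), "position" and "rotation" of the camera in the world; the wrist camera has in their place "hand_eye" (4x4, takes a point from camera to tool coordinates, whose origin is the TCP and whose axes are the flange's). Camera axes: x right, y down, z forward; pixel columns grow to the right and rows downward; lengths in m; the calibration is good to about 2 mm. A picture is of the moment at which its call begins: read the wrist's pose just before it. camera_model takes no time and is no camera call.
- bot.hand_in(): hands the job in; it is judged then, once.
The state is a dict: "time_s": time; "joint_positions": joint angles; "qvel": joint speeds; "tau": joint torques, N m; "position": TCP position; "tcp_rot": TCP orientation; "force": force on the tool from outside, world axes, zero at the start; "moment": the same for the moment, N m; "opening": opening from 0.0 (shut) to 1.0 (fully open); "grasp_force": force on a finger pad.
Only numpy, scipy, OpenCV 4.12 (cv2) and the standard library are available. Lean on these libraries where they do the work, as an engineer would, in place of code of your own. Each camera call takes 0.05 s, during which the arm holds its last target. There are 200 camera calls.

TASK

Draw the red-handled probe out of its holder, and with its steel tip press the green recessed button of the bench meter fully in for a moment. Then turn the probe level and hold it still in free air, all of it at least 20 cm above the worktop, for its air reading: finish while still holding it there. Leave the yellow probe in its holder and do not shift the bread, jar, scraper or weight.

Things in the scene. Friction and masses are not known exactly. Their poses are not given: they have to be found in the camera images.
- red_probe: Cordless 70 g probe, red handle with black end cap, thin steel shank. Starts in its holder tip down, leaning about 32 deg from vertical, handle towards the robot. Origin at the shoulder between handle and shank; z runs along the probe, tip to handle. Handle: 20 x 20 mm square, z 0 to 80 mm, flat sides facing its x and y (y is level in the holder). Shank: 6 mm diameter, z 0 to -80 mm.
- red_probe_tip (a point): The rounded steel tip of the red probe, 80 mm from its origin along -z.
- yellow_probe: A second probe, just like the red one but with a yellow handle, in the other holder. To be left alone.
- red_holder: Fixed holder of the red probe: steel foot 110 (x) x 70 (y) x 8 mm, white sleeve 32 x 32 x 60 mm slanted 30 deg from vertical. Origin under the foot's centre, z up. Bore mouth at x -20, z 95 mm, facing up and to its -x; bore 8.5 x 8.5 mm, loose on the shank, runs down and to +x. The probe's shoulder rests on the mouth; draw it out 80 mm along its own axis.
- red_holder_mouth (a point): Centre of the mouth of the red probe's holder, 95 mm above the worktop.
- yellow_holder: Fixed holder of the yellow probe, of the same make. Which place on the bench holds which of the two holders and the meter changes.
- meter: Fixed bench meter: white slab 140 (up the slope) x 150 (y) x 24 mm on a steel foot, its face 30 deg from level, looking up and to its -x. Origin under the foot's centre, z up; face centre at x 0, z 75 mm. Dark screen on the upper half; 35 mm down the slope from the face centre the green button lies in an 20 mm round hole (rim chamfered to 26 mm, black dashes around), cap 5 mm below the face.
- button (a joint): How far the green button is pressed in, square to the meter's face: 0 out, 0.006 m fully in. A spring pushes it back: 1.2 N at first, 4.8 N fully in.
- button_top (a point): Centre of the top of the green button's cap (17 mm diameter). It moves with the button; when out it lies 5 mm below the meter's face. The press direction, in the meter's frame, is (0.5, 0, -0.866).
- seed_roll: Loose light-brown bread roll, 92 mm diameter, 55 mm high; origin at the centre of its underside.
- rye_roll: Loose dark bread roll, 100 mm diameter, 58 mm high; origin at the centre of its underside.
- ring_loaf: Loose light-brown ring-shaped loaf, 132 mm across, 42 mm high; origin at the centre of its underside.
- seed_jar: Loose amber jar with a white cap, 70 mm diameter, 110 mm high; origin at the centre of its underside.
- scraper: Loose dough scraper, steel blade and black grip, 100 x 120 mm, 19 mm high; origin under its centre.
- check_weight: Loose steel check weight with a knob, 44 mm diameter, 62 mm high; origin at the centre of its underside.
Things that resemble listed ones, but are neither listed nor needed, are in the scene too. Leave any purple look-alike of the seed_jar alone.

How it is judged (in metres and radians):
On the way, in this order (a step that is already met when the one before it is completed fails the run):
1. the red probe is drawn right out of its holder by the gripper (height (world z) of red_probe_tip above 0.097 m and contact force between the fingers and red_probe above 0.5 N), for 0.05 s.
2. the green button is pressed in (at least 4.5 of its 6 mm) with the red probe's tip (value of joint button above 0.0045 m and distance between red_probe_tip and button_top below 0.01 m and contact force between red_probe and meter above 1 N and contact force between the fingers and red_probe above 0.5 N), for 0.1 s.
At the end, for the whole second after the job is handed in: The red probe is held still by the fingers, touching nothing else, level to within 15 degrees, its shoulder and tip at least 19 cm above the worktop; the button is out again; the yellow probe is within 15 mm and the other loose things within 30 mm of where they started (angle between red_probe's own z axis and vertical between 1.309 and 1.833 rad and height (world z) of each of red_probe, red_probe_tip above 0.19 m and contact force between the fingers and red_probe above 0.5 N and contact force between red_probe and meter below 0.05 N and contact force between red_probe and red_holder below 0.05 N and contact force between red_probe and yellow_holder below 0.05 N and contact force between red_probe and yellow_probe below 0.05 N and contact force between red_probe and seed_jar below 0.05 N and linear speed of red_probe below 0.03 m/s and angular speed of red_probe below 0.15 rad/s and value of joint button below 0.001 m and distance of yellow_probe from where it was at the start of the episode below 0.015 m and distance of each of seed_roll, rye_roll, ring_loaf, seed_jar, scraper, check_weight from where it was at the start of the episode below 0.03 m); the arm keeps its last pose, push and grip.
It fails at once if the yellow probe is shifted by more than 15 mm (distance of yellow_probe from where it was at the start of the episode above 0.015 m).
It fails at once if bread, jar, scraper or weight is shifted by more than 30 mm (distance of any of seed_roll, rye_roll, ring_loaf, seed_jar, scraper, check_weight from where it was at the start of the episode above 0.03 m).
It also fails if it takes over 48 s, if anything falls off the work surface, if the arm or the gripper's body presses on something with over 40 N, if the wrist force passes 120 N, or if a joint passes its speed limit or range.

## Working session

There is one attempt and no reset: what is moved stays moved. The work goes in short steps, Python scripts to look and compute and a tool call to move; the robot and the scene stay as the last step left them, time stands still between calls to the robot, and variables do not carry over. Pictures are saved under pics/ and viewed, at most 10 in all, crops included, and the job is handed in when it is done.

Besides the shell and the picture viewer there is one more tool, called after "Request:" by a JSON object that holds its "method" and its "body", one argument or row to a line. apply_moves: Moves the arm, as the interface text tells. Its arguments: {"type":"object","properties":{"plan":{"type":"string"},"gripper":{"type":"number"}},"required":["plan"]}

```bash
ls; mkdir -p pics; python3 - <<'E'
from rig import bot,capture,camera_model
import cv2
for n in("side","top"):
    cv2.imwrite(f"pics/{n}0.png",cv2.cvtColor(capture(n),cv2.COLOR_RGB2BGR)); print(n,camera_model(n))
print(camera_model("wrist")); print(bot.read_state(),bot.hold_point_z)
E
```

```text
pics
side {'vertical_fov': 45.69267943069406, 'cx': 277.29870038317006, 'cy': 208.94708043590717, 'position': array([ 0.540106  , -0.91865971,  1.10862127]), 'rotation': array([[ 0.99770076, -0.05481979,  0.0398495 ],
       [-0.06738724, -0.73976478,  0.66948266],
       [-0.00722164, -0.67062871, -0.74175804]])}
top {'vertical_fov': 47.974498831343894, 'cx': 276.8549481091007, 'cy': 212.5147751050385, 'position': array([ 0.42928415, -0.01034808,  1.36462404]), 'rotation': array([[-1.55931539e-02, -9.90458861e-01,  1.36923695e-01],
       [-9.99875636e-01,  1.57693177e-02,  2.01906624e-04],
       [-2.35917346e-03, -1.36903518e-01, -9.90581577e-01]])}
{'vertical_fov': 65.88412282007938, 'cx': 286.82540980186815, 'cy': 207.24668945591458, 'hand_eye': array([[-2.97539607e-04, -9.56646269e-01, -2.91252172e-01,
         8.02350408e-02],
       [ 9.99999717e-01, -8.35546104e-05, -7.47144014e-04,
        -3.94642330e-04],
       [ 6.90417071e-04, -2.91252312e-01,  9.56646023e-01,
        -1.63233930e-01],
       [ 0.00000000e+00,  0.00000000e+00,  0.00000000e+00,
         1.00000000e+00]])}
{'time_s': 0.1, 'joint_positions': array([-8.14491245e+01,  3.02728862e+01,  8.21472815e+01, -2.33010785e-04,
        6.76875472e+01, -1.02302988e+01]), 'qvel': array([-0.08047892, -0.07143323, -0.25423527,  0.07831451, -0.02575931,
        0.00186799]), 'tau': array([-6.89139615e-04, -4.40986776e+01, -1.77150679e+01,  6.34528440e-02,
        5.34561288e-02, -5.80393385e-05]), 'position': array([ 0.20112199, -0.59108863,  0.22168733]), 'tcp_rot': array([[ 9.46754644e-01,  3.21955841e-01, -2.83250100e-04],
       [ 3.21955796e-01, -9.46752878e-01,  1.85852315e-03],
       [ 3.30194536e-04, -1.85075944e-03, -9.99998233e-01]]), 'force': array([ 0.35390456, -0.49385962, -0.27858514]), 'moment': array([-0.04088492, -0.00417894,  0.03554285]), 'grasp_force': 0.0, 'opening': 1.002108691113428} -0.0187
```

View pics/side0.png

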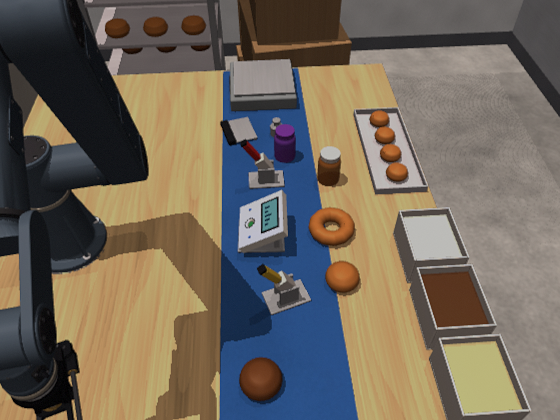

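View pics/top0.png

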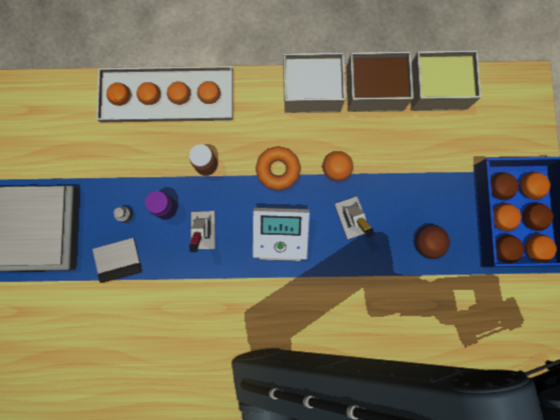

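The red-coloured things are: the probe handle at side (252,152) / top (195,240), the bread rolls (orange/brown, many) and the purple jar at side (285,143). The yellow probe at side (270,275) is a look-alike in the other holder. By its red handle and black cap, I choose the one at side (252,152). The meter's green button is at side (250,223) / top (280,246).

```bash
cat > h.py <<'E'
import numpy as np,cv2
from rig import bot,capture,camera_model
def cam(n):
    m=camera_model(n)
    if n=="wrist":
        s=bot.read_state();T=np.eye(4);T[:3,:3]=s["tcp_rot"];T[:3,3]=s["position"];T=T@m["hand_eye"]
        m["position"],m["rotation"]=T[:3,3],T[:3,:3]
    m["f"]=210/np.tan(np.radians(m["vertical_fov"]/2));return m
def ray(m,u):
    d=m["rotation"]@np.array([(u[0]-m["cx"])/m["f"],(u[1]-m["cy"])/m["f"],1]);return m["position"],d/np.linalg.norm(d)
def plane(m,u,z):
    p,d=ray(m,u);return p+d*(z-p[2])/d[2]
def proj(m,P):
    q=m["rotation"].T@(np.asarray(P)-m["position"]);return q[:2]/q[2]*m["f"]+[m["cx"],m["cy"]]
def tri(ra,rb):
    (p,d),(q,e)=ra,rb
    t=np.linalg.lstsq(np.c_[d,-e],q-p,rcond=None)[0];a,b=p+t[0]*d,q+t[1]*e
    return (a+b)/2,np.linalg.norm(a-b)
def mask(img,kind,box):
    h=cv2.cvtColor(img,cv2.COLOR_RGB2HSV).astype(int);H,S,V=h[...,0],h[...,1],h[...,2]
    k={"red":((H<6)|(H>172))&(S>150)&(V>50),"green":(H>50)&(H<80)&(S>110)&(V>50)}[kind]
    z=np.zeros(k.shape,bool);x0,y0,x1,y1=box;z[y0:y1,x0:x1]=1
    n,l,st,c=cv2.connectedComponentsWithStats((k&z).astype(np.uint8))
    i=1+np.argmax(st[1:,4]);return np.argwhere(l==i)[:,::-1].astype(float)
def axis(p):
    c=p.mean(0);w,v=np.linalg.eigh(np.cov((p-c).T));d=v[:,1];t=(p-c)@d
    return c,c+d*t.min(),c+d*t.max()
def save(im,n):cv2.imwrite("pics/"+n,cv2.cvtColor(im,cv2.COLOR_RGB2BGR))
E
python3 - <<'E'
from h import *
B={"side":{"red":(225,125,285,180),"green":(235,205,262,235)},"top":{"red":(180,215,215,260),"green":(268,238,292,254)}}
M={};I={};R={}
for n in B:
    M[n]=cam(n);I[n]=capture(n)
    for k in B[n]:
        p=mask(I[n],k,B[n][k]);R[n,k]=axis(p);print(n,k,len(p),np.round(R[n,k],1).tolist())
for k in("red","green"):print(k,tri(ray(M["side"],R["side",k][0]),ray(M["top"],R["top",k][0])))
# axis line by planes
N=[np.cross(ray(M[n],R[n,"red"][1])[1],ray(M[n],R[n,"red"][2])[1]) for n in B]
d=np.cross(*N);print("axis",d/np.linalg.norm(d))
c=np.hstack([cv2.resize(I["side"][120:200,225:305],(400,400),interpolation=2),cv2.resize(I["top"][200:280,160:240],(400,400),interpolation=2)])
save(c,"crop1.png")
E
```

```text
side red 133 [[251.6, 151.2], [244.5, 143.3], [258.3, 158.6]]
side green 14 [[250.3, 223.6], [251.6, 221.7], [248.8, 225.8]]
top red 70 [[195.4, 238.2], [198.0, 232.6], [192.8, 243.8]]
top green 17 [[279.9, 245.6], [282.0, 245.0], [277.8, 246.2]]
red (array([0.53400887, 0.20500169, 0.1257952 ]), np.float64(0.0032681453874236726))
green (array([ 0.51787236, -0.01700393,  0.05488587]), np.float64(0.0006224470618556339))
axis [ 0.5454213  -0.07090443 -0.83515757]
```

View pics/crop1.png

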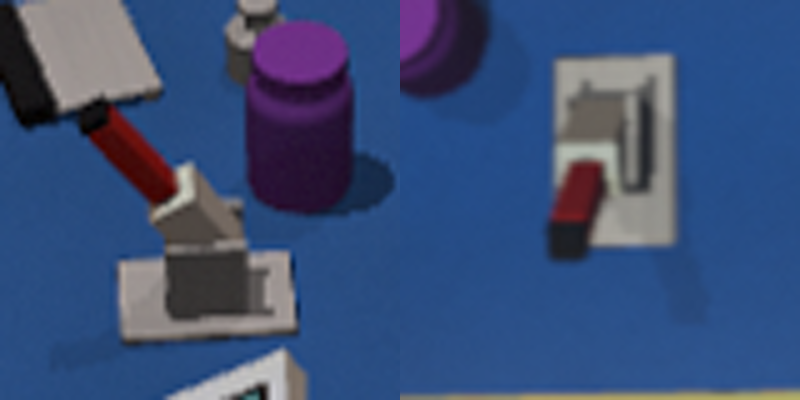

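The crop shows the red square handle with its black cap standing in a white sleeve. The measured height (0.126 m at mid-handle) and lean (33°) match the description. The button height of 0.055 m also matches. I'll keep the tool vertical with its x axis along world +x and go look with the wrist camera.

Request:
{"method": "apply_moves", "body": {
  "plan": "0.5 -0.34 -0.13 0 0 0;0.5 -0.34 -0.13 0 0 0;0.5 -0.34 -0.13 0 0 0;0.5 -0.34 -0.13 0 0 0;0.5 -0.34 -0.13 0 0 0;0.5 -0.34 -0.13 0 0 0;0.5 -0.34 -0.13 0 0 0;0.5 -0.34 -0.13 0 0 0;0.5 -0.34 -0.13 0 0 0;0.5 -0.34 -0.13 0 0 0",
  "gripper": 1
}}

```text
time_s: 1.03
position: [0.3838, -0.3488, 0.2878]
tcp_rot: [[0.947, 0.322, -0.0], [0.322, -0.947, 0.0], [-0.0, -0.0, -1.0]]
force: [0.4, -1.2, 0.7]
opening: 1.002
grasp_force: 0.0
```

Request:
{"method": "apply_moves", "body": {
  "plan": "0.5 -0.34 -0.13 0 0 0;0.5 -0.34 -0.13 0 0 0;0.5 -0.34 -0.13 0 0 0;0.5 -0.34 -0.13 0 0 0;0.5 -0.34 -0.13 0 0 0;0.5 -0.34 -0.13 0 0 0;0 0 0 0 0 0.0174;0 0 0 0 0 0.0174;0 0 0 0 0 0.0174;0 0 0 0 0 0"
}}

```text
time_s: 1.87
position: [0.4924, -0.2049, 0.3264]
tcp_rot: [[1.0, -0.001, -0.0], [-0.001, -1.0, 0.0], [-0.0, -0.0, -1.0]]
force: [-0.1, -0.1, 0.1]
opening: 0.999
grasp_force: 0.0
```

Request:
{"method": "apply_moves", "body": {
  "plan": "0 -0.7 0 0 0 0;0 -0.7 0 0 0 0;0 -0.7 0 0 0 0;0 -0.7 0 0 0 0;0 -0.7 0 0 0 0;0 -0.7 0 0 0 0;0 -0.7 0 0 0 0;0 -0.7 0 0 0 0;0 -0.7 0 0 0 0;0 -0.7 0 0 0 0"
}}

```text
time_s: 2.7
position: [0.492, 0.1461, 0.3265]
tcp_rot: [[1.0, 0.003, -0.0], [0.003, -1.0, 0.0], [-0.0, -0.0, -1.0]]
force: [0.3, -1.2, -0.7]
opening: 1.0
grasp_force: 0.0
```

Request:
{"method": "apply_moves", "body": {
  "plan": "0 -0.6 0.5 0 0 0;0 -0.6 0.5 0 0 0;0 0 0 0 0 0;0 0 0 0 0 0"
}}

```text
time_s: 3.03
position: [0.4911, 0.2054, 0.2749]
tcp_rot: [[1.0, 0.005, -0.004], [0.005, -1.0, -0.001], [-0.004, 0.001, -1.0]]
force: [0.4, -0.3, 0.1]
opening: 1.002
grasp_force: 0.0
```

```bash
python3 - <<'E'
from h import *
m=cam("wrist");I=capture("wrist");save(I,"w1.png");np.savez("w1.npz",I=I,p=m["position"],r=m["rotation"])
print(bot.read_state()["position"],bot.read_state()["joint_positions"])
for P in([.552,.2025,.095],[.534,.205,.126],[.515,.205,.163]):print(proj(m,P))
E
```

```text
[0.49222993 0.20454901 0.27617689] [ 1.05682595e+01  1.95546118e+01  9.14018338e+01 -3.99610948e-02
  6.91170776e+01  1.00423888e+02]
[290.31492948 127.23249611]
[287.89363996 148.56453286]
[287.92269028 176.05954087]
```

View pics/w1.png

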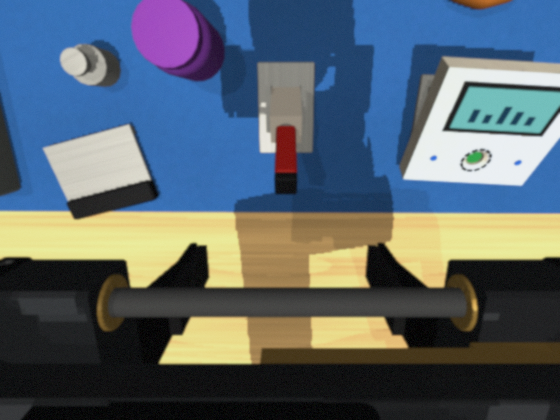

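The view shows the red handle at (286,150) with its black cap at (286,182), the sleeve above it, and the button at (475,160). These agree with the predictions to about 2 px. Next I'll refine using both wrist and top/side rays.

```bash
python3 - <<'E'
from h import *
w=np.load("w1.npz");m=camera_model("wrist");m.update(position=w["p"],rotation=w["r"],f=210/np.tan(np.radians(m["vertical_fov"]/2)))
def dark(I,box):
    x0,y0,x1,y1=box;s=I[y0:y1,x0:x1].max(2)<45;return np.argwhere(s)[:,::-1]+[x0,y0]
B={"side":(225,125,285,180),"top":(180,215,215,260),"wrist":(260,100,310,200)}
G={"side":(235,205,262,235),"top":(268,238,292,254),"wrist":(462,148,490,172)}
I={"side":capture("side"),"top":capture("top"),"wrist":w["I"]};M={"side":cam("side"),"top":cam("top"),"wrist":m}
R={n:axis(mask(I[n],"red",B[n])) for n in B};g={n:axis(mask(I[n],"green",G[n]))[0] for n in B}
print({n:np.round(R[n],1).tolist() for n in R},g)
for a,b in(("side","wrist"),("top","wrist"),("side","top")):
    print(a,b,"red",tri(ray(M[a],R[a][0]),ray(M[b],R[b][0])),"btn",tri(ray(M[a],g[a]),ray(M[b],g[b])))
    N=[np.cross(ray(M[n],R[n][1])[1],ray(M[n],R[n][2])[1]) for n in(a,b)];d=np.cross(*N);print(d/np.linalg.norm(d))
# shoulder/cap ends of the red band: wrist px on each
p=mask(w["I"],"red",B["wrist"]);print("w extents",p.min(0),p.max(0))
c,a,b=R["wrist"];
for u,z in((a,.1),(b,.1),(a,.15),(b,.15)):print(plane(m,u,z))
# meter yaw: lower edge
for u in((403,178),(522,185)):print("edge",plane(m,u,.04))
S=w["I"][40:160,380:560];save(cv2.resize(w["I"][40:200,380:560],(720,640)[:2] if 0 else (675,600),interpolation=2),"m1.png")
E
```

```text
{'side': [[251.6, 151.2], [244.9, 144.0], [258.4, 158.5]], 'top': [[194.4, 241.6], [198.0, 241.1], [190.9, 242.0]], 'wrist': [[285.5, 150.2], [285.4, 126.0], [285.6, 173.0]]} {'side': array([250.28571429, 223.64285714]), 'top': array([279.88235294, 245.58823529]), 'wrist': array([474.16161616, 156.77777778])}
side wrist red (array([0.53224493, 0.20727115, 0.12349114]), np.float64(0.0002687590768878034)) btn (array([ 0.51739003, -0.01586658,  0.05376332]), np.float64(0.0015443093269658884))
[ 0.53068571  0.00682524 -0.8475412 ]
top wrist red (array([0.52930685, 0.20884306, 0.11163409]), np.float64(0.003994923528225801)) btn (array([ 0.51707441, -0.01681055,  0.05254376]), np.float64(0.0013722952284822504))
[-0.0953855  -0.0045055   0.99543021]
side top red (array([0.52981787, 0.20891126, 0.12158652]), np.float64(0.005136570970086453)) btn (array([ 0.51787236, -0.01700393,  0.05488587]), np.float64(0.0006224470618556339))
[ 0.0123615  -0.75812641  0.65199044]
w extents [276. 126.] [295. 173.]
[0.55349693 0.20751858 0.1       ]
[0.50521838 0.20719751 0.1       ]
[0.55621215 0.20734219 0.15      ]
[0.51507932 0.20706864 0.15      ]
edge [0.4877515  0.06052962 0.04      ]
edge [ 0.47946992 -0.0902487   0.04      ]
```

View pics/m1.png

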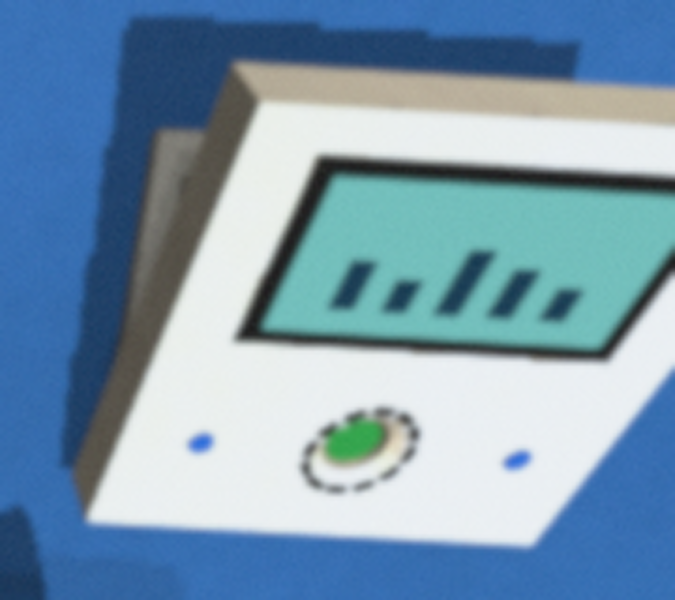

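The axis lean of 32.0° and the 0.123 m mid-handle height fit, with a ray gap of 0.3 mm. The meter edge measures 151 mm, which fits 150, and its yaw is about −3°. I'll descend to a grasp 45 mm up the handle.

Request:
{"method": "apply_moves", "body": {
  "plan": "0.68 -0.05 0 0 0 0;0 0 0.45 0 0 0;0 0 0.45 0 0 0;0 0 0.45 0 0 0;0 0 0.45 0 0 0;0 0 0.45 0 0 0;0 0 0.45 0 0 0;0 0 0.18 0 0 0;0 0 0 0 0 0;0 0 0 0 0 0",
  "gripper": 0.4
}}

```text
time_s: 4.02
position: [0.5275, 0.2064, 0.1334]
tcp_rot: [[1.0, -0.001, 0.001], [-0.001, -1.0, 0.0], [0.001, -0.0, -1.0]]
force: [0.8, -0.2, 0.4]
opening: 0.7
grasp_force: 0.0
```

```bash
python3 - <<'E'
from h import *
m=cam("wrist");s=bot.read_state();I=capture("wrist");save(I,"w2.png")
print(s["position"],s["tcp_rot"],s["force"])
print(proj(m,[.526,.207,.133]),proj(m,[.5504,.2072,.095]))
E
```

```text
[0.52745064 0.20635459 0.133411  ] [[ 9.99998288e-01 -1.33876291e-03  1.27738338e-03]
 [-1.33897495e-03 -9.99999090e-01  1.65155995e-04]
 [ 1.27716112e-03 -1.66866096e-04 -9.99999171e-01]] [ 0.77275872 -0.15769213  0.39802434]
[286.563052   261.74941305] [286.28303789 200.97581186]
```

View pics/w2.png

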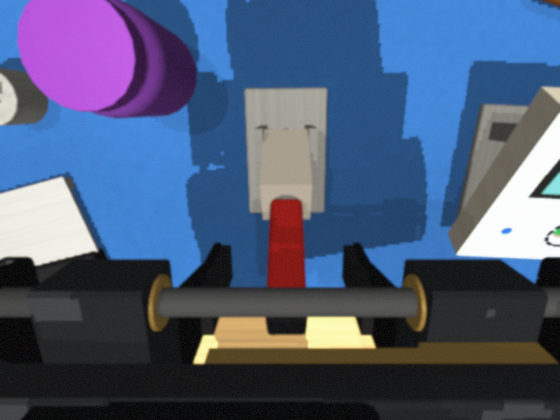

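The red handle enters the sleeve at (286,200), exactly where predicted, and sits centred between the fingers. I'll lower the last 18 mm and close.

Request:
{"method": "apply_moves", "body": {
  "plan": "0 0.0 0.19 0 0 0;0 0 0.19 0 0 0;0 0 0 0 0 0;0 0 0 0 0 0"
}}

```text
time_s: 4.4
position: [0.5259, 0.2071, 0.113]
tcp_rot: [[1.0, -0.0, -0.001], [-0.0, -1.0, -0.0], [-0.001, 0.0, -1.0]]
force: [-0.7, 0.1, -0.1]
opening: 0.699
grasp_force: 0.0
```

Request:
{"method": "apply_moves", "body": {
  "plan": "0 0 0 0 0 0;0 0 0 0 0 0;0 0 0 0 0 0;0 0 0 0 0 0;0 0 0 0 0 0;0 0 0 0 0 0;0 0 0 0 0 0;0 0 0 0 0 0",
  "gripper": -1
}}

```text
time_s: 5.07
position: [0.5265, 0.2071, 0.1136]
tcp_rot: [[1.0, -0.0, 0.0], [-0.0, -1.0, 0.0], [0.0, -0.0, -1.0]]
force: [0.3, -0.3, -0.7]
opening: 0.225
grasp_force: 30.0
```

Request:
{"method": "apply_moves", "body": {
  "plan": "-0.1 0 -0.17 0 0 0;-0.1 0 -0.17 0 0 0;-0.1 0 -0.17 0 0 0;-0.1 0 -0.17 0 0 0;-0.1 0 -0.17 0 0 0;-0.1 0 -0.17 0 0 0;-0.1 0 -0.17 0 0 0;-0.1 0 -0.17 0 0 0;-0.1 0 -0.17 0 0 0;-0.1 0 -0.17 0 0 0"
}}

```text
time_s: 5.9
position: [0.4761, 0.2071, 0.1996]
tcp_rot: [[1.0, -0.0, 0.001], [-0.0, -1.0, 0.0], [0.001, -0.0, -1.0]]
force: [-0.2, 0.6, -0.7]
opening: 0.232
grasp_force: 30.0
```

Request:
{"method": "apply_moves", "body": {
  "plan": "-0.1 0 -0.2 0 0 0;-0.1 0 -0.2 0 0 0;0 0 -0.4 0 0 0;0 0 -0.4 0 0 0;0 0 0 0 0 0;0 0 0 0 0 0"
}}

```text
time_s: 6.4
position: [0.4671, 0.2073, 0.2599]
tcp_rot: [[1.0, -0.0, 0.003], [-0.0, -1.0, 0.001], [0.003, -0.001, -1.0]]
force: [0.6, 0.8, -0.6]
opening: 0.231
grasp_force: 30.0
```

```bash
python3 - <<'E'
from h import *
m=cam("wrist");s=bot.read_state();I=capture("wrist");np.savez("w3.npz",I=I,p=m["position"],r=m["rotation"])
save(np.hstack([cv2.resize(I[:,150:430],(373,560)),cv2.resize(capture("side")[60:260,180:330],(420,560))]),"w3.png")
print(s["position"],s["force"])
a=np.array([-.531,-.007,.848]);g=s["position"]+[0,0,.0187]
for L in(0,-45,-125):print(L,proj(m,g+L*.001*a),g+L*.001*a)
E
```

```text
[0.46705113 0.20730435 0.2599366 ] [ 0.61510951  0.83693944 -0.60777919]
0 [287.76947583 276.33559854] [0.46705113 0.20730435 0.2786366 ]
-45 [287.16567298 208.20496812] [0.49094613 0.20761935 0.2404766 ]
-125 [286.45464753 127.97578105] [0.53342613 0.20817935 0.1726366 ]
```

View pics/w3.png

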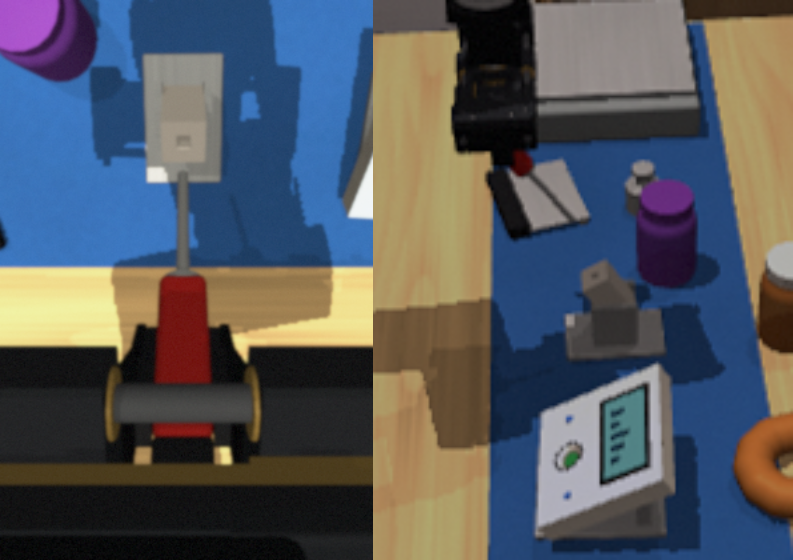

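The probe is out and hanging straight, with its tip at wrist px (286,129) against a predicted (286,128). I'll carry it to hover 40 mm above the button along the press axis.

Request:
{"method": "apply_moves", "body": {
  "plan": "-0.08 0.5 0 0 0 0;-0.08 0.5 0 0 0 0;-0.08 0.5 0 0 0 0;-0.08 0.5 0 0 0 0;-0.08 0.5 0 0 0 0;-0.08 0.5 0 0 0 0;-0.08 0.5 0 0 0 0;-0.08 0.5 0 0 0 0;-0.08 0.47 0 0 0 0;0 0 0 0 0 0"
}}

```text
time_s: 7.33
position: [0.4294, -0.0194, 0.2574]
tcp_rot: [[1.0, -0.004, -0.003], [-0.004, -1.0, -0.001], [-0.003, 0.001, -1.0]]
force: [-0.1, 0.9, -0.3]
opening: 0.228
grasp_force: 30.0
```

Request:
{"method": "apply_moves", "body": {
  "plan": "0 0 0.4 0 0 0;0 0 0.4 0 0 0;0 0 0.4 0 0 0;0 0 0.3 0 0 0;0 0 0.19 0 0 0;0 0 0 0 0 0;0 0 0 0 0 0;0 0 0 0 0 0"
}}

```text
time_s: 8.0
position: [0.4306, -0.0161, 0.1741]
tcp_rot: [[1.0, 0.0, -0.0], [0.0, -1.0, 0.0], [-0.0, -0.0, -1.0]]
force: [0.2, 0.3, -1.3]
opening: 0.227
grasp_force: 30.0
```

```bash
python3 - <<'E'
from h import *
m=cam("wrist");s=bot.read_state();I=capture("wrist")
save(cv2.resize(I[50:290,180:400],(550,600),interpolation=2),"w4.png")
print(s["position"],s["tcp_rot"].round(4).tolist(),s["force"])
R=s["tcp_rot"];tip=s["position"]+R@[.0664,-.0009,.0873];print("tip",tip,proj(m,tip))
bt=np.array([.5172,-.0165,.0535]);print("pred btn px",proj(m,bt))
g=axis(mask(I,"green",(180,50,400,200)))[0];print("green",g,plane(m,g,.0535))
E
```

```text
[ 0.43059436 -0.01606055  0.17413635] [[1.0, 0.0001, -0.0], [0.0001, -1.0, 0.0002], [-0.0, -0.0002, -1.0]] [ 0.15755359  0.27709314 -1.25626928]
tip [ 0.49699252 -0.0151385   0.08683517] [286.35095627 127.55927836]
pred btn px [288.06571116 100.33016686]
green [286.51821862 100.63967611] [ 0.5169556  -0.01521234  0.0535    ]
```

View pics/w4.png

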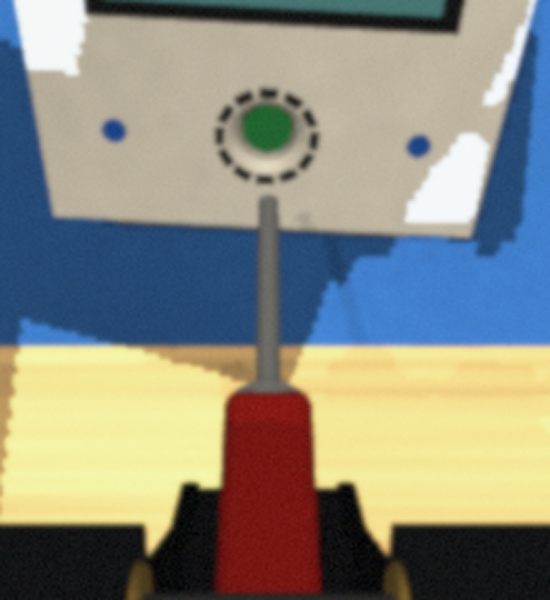

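The tip at (287,130) sits directly below the button at (286.5,100.6) in the picture, with the same column and about 39 mm apart along the press axis. I'll approach, then press in small steps watching the force.

Request:
{"method": "apply_moves", "body": {
  "plan": "0.09 0 0.15 0 0 0;0.09 0 0.15 0 0 0;0.09 0 0.15 0 0 0;0.09 0 0.15 0 0 0;0.01 0 0.02 0 0 0;0 0 0 0 0 0;0 0 0 0 0 0;0 0 0 0 0 0"
}}

```text
time_s: 8.72
position: [0.4488, -0.0163, 0.1431]
tcp_rot: [[1.0, -0.0, -0.0], [-0.0, -1.0, 0.0], [-0.0, -0.0, -1.0]]
force: [0.3, 0.0, -0.6]
opening: 0.23
grasp_force: 30.0
```

Request:
{"method": "apply_moves", "body": {
  "plan": "0.02 0 0.035 0 0 0;0.02 0 0.035 0 0 0;0.02 0 0.035 0 0 0;0 0 0 0 0 0;0 0 0 0 0 0"
}}

```text
time_s: 9.13
position: [0.452, -0.0164, 0.1379]
tcp_rot: [[1.0, -0.0, 0.0], [-0.0, -1.0, -0.0], [0.0, 0.0, -1.0]]
force: [0.0, -0.6, 1.2]
opening: 0.228
grasp_force: 30.0
```

Request:
{"method": "apply_moves", "body": {
  "plan": "0.02 0 0.035 0 0 0;0.01 0 0.017 0 0 0;0 0 0 0 0 0;0 0 0 0 0 0"
}}

```text
time_s: 9.47
position: [0.4535, -0.0164, 0.1353]
tcp_rot: [[1.0, -0.0, 0.0], [-0.0, -1.0, -0.0], [0.0, 0.0, -1.0]]
force: [-1.3, -1.1, 2.9]
opening: 0.228
grasp_force: 30.0
```

Request:
{"method": "apply_moves", "body": {
  "plan": "0.01 0 0.017 0 0 0;0 0 0 0 0 0;0 0 0 0 0 0;0 0 0 0 0 0"
}}

```text
time_s: 9.8
position: [0.454, -0.0164, 0.1344]
tcp_rot: [[1.0, -0.0, 0.0], [-0.0, -1.0, -0.0], [0.0, 0.0, -1.0]]
force: [-0.7, -0.8, 3.6]
opening: 0.23
grasp_force: 30.0
```

Not at the stop yet: the force is still rising gradually. I'll continue until it jumps.

Request:
{"method": "apply_moves", "body": {
  "plan": "0.01 0 0.017 0 0 0;0 0 0 0 0 0;0 0 0 0 0 0;0 0 0 0 0 0"
}}

```text
time_s: 10.13
position: [0.4544, -0.0164, 0.1336]
tcp_rot: [[1.0, -0.0, -0.0], [-0.0, -1.0, -0.0], [-0.0, 0.0, -1.0]]
force: [-2.3, -0.8, 4.7]
opening: 0.225
grasp_force: 30.0
```

Request:
{"method": "apply_moves", "body": {
  "plan": "0.01 0 0.017 0 0 0;0 0 0 0 0 0;0 0 0 0 0 0;0 0 0 0 0 0"
}}

```text
time_s: 10.47
position: [0.4544, -0.0164, 0.1332]
tcp_rot: [[1.0, -0.0, -0.001], [-0.0, -1.0, -0.0], [-0.001, 0.0, -1.0]]
force: [-3.8, -2.0, 9.8]
opening: 0.23
grasp_force: 30.0
```

The force jumped from 4.7 to about 10 N at the end of roughly 6 mm of travel, so the button is bottomed and held. Next I back out along the axis, rise, and turn level.

Request:
{"method": "apply_moves", "body": {
  "plan": "-0.05 0 -0.08 0 0 0;-0.1 0 -0.17 0 0 0;-0.1 0 -0.17 0 0 0;-0.1 0 -0.17 0 0 0;-0.1 0 -0.17 0 0 0;-0.1 0 -0.17 0 0 0;0 0 -0.4 0 0 0;0 0 -0.5 0 0 0;0 0 -0.5 0 0 0;0 0 -0.5 0 0 0"
}}

```text
time_s: 11.3
position: [0.4266, -0.0162, 0.2758]
tcp_rot: [[1.0, -0.0, -0.0], [-0.0, -1.0, 0.0], [-0.0, -0.0, -1.0]]
force: [-0.5, -0.4, -0.6]
opening: 0.225
grasp_force: 30.0
```

Request:
{"method": "apply_moves", "body": {
  "plan": "0.2 0 -0.5 0 0 0;0.2 0 -0.5 0 0 0;0.2 0 -0.5 0 0 0;0.2 0 -0.4 0 0 0;0.2 0 -0.2 0 0 0;0 0 0 0 0 0"
}}

```text
time_s: 11.8
position: [0.4799, -0.0169, 0.3824]
tcp_rot: [[1.0, 0.0, 0.008], [0.0, -1.0, -0.002], [0.008, 0.002, -1.0]]
force: [0.8, 0.1, 0.2]
opening: 0.227
grasp_force: 30.0
```

Request:
{"method": "apply_moves", "body": {
  "plan": "0 0 0 0 0.0145 0;0 0 0 0 0.0145 0;0 0 0 0 0.0145 0;0 0 0 0 0.0145 0;0 0 0 0 0.0145 0;0 0 0 0 0.0145 0;0 0 0 0 0.0145 0;0 0 0 0 0.0145 0;0 0 0 0 0.0145 0;0 0 0 0 0.0145 0"
}}

```text
time_s: 12.63
position: [0.4755, -0.0125, 0.3771]
tcp_rot: [[0.657, 0.008, 0.754], [0.001, -1.0, 0.01], [0.754, -0.006, -0.657]]
force: [0.6, 0.8, -0.7]
opening: 0.231
grasp_force: 30.0
```

Request:
{"method": "apply_moves", "body": {
  "plan": "0 0 0 0 0 0;0 0 0 0 0 0;0 0 0 0 0 0;0 0 0 0 0 0;0 0 0 0 0 0;0 0 0 0 0 0"
}}

```text
time_s: 13.13
position: [0.4788, -0.0136, 0.3794]
tcp_rot: [[0.657, 0.01, 0.754], [0.002, -1.0, 0.011], [0.754, -0.005, -0.657]]
force: [-1.0, -0.5, -1.3]
opening: 0.228
grasp_force: 30.0
```

```bash
python3 - <<'E'
from h import *
s=bot.read_state();R=s["tcp_rot"];tip=s["position"]+R@[.0664,-.0009,.0873];sh=s["position"]+R@[.0239,0,.0195]
print(s["position"],R.round(3).tolist(),tip,sh,s["force"],abs(s["qvel"]).max(),s["joint_positions"])
W=capture("wrist");m=cam("wrist");S=capture("side");print(proj(m,tip),proj(cam("side"),tip),proj(cam("side"),sh))
save(np.hstack([cv2.resize(W,(400,300)),cv2.resize(S,(400,300))]),"w5.png")
E
```

```text
[ 0.47883973 -0.01358802  0.37944831] [[0.657, 0.01, 0.754], [0.002, -1.0, 0.011], [0.754, -0.005, -0.657]] [ 0.58826884 -0.01159356  0.37221282] [ 0.50923902 -0.01332238  0.38467066] [-0.98565644 -0.48703956 -1.34494087] 0.3621567637926804 [-30.35400599  -7.4662723  124.02629831  52.57565403  29.44511865
  20.0471283 ]
[286.25594051 128.53461894] [273.95345684 131.38283232] [239.50721567 129.2651279 ]
```

View pics/w5.png

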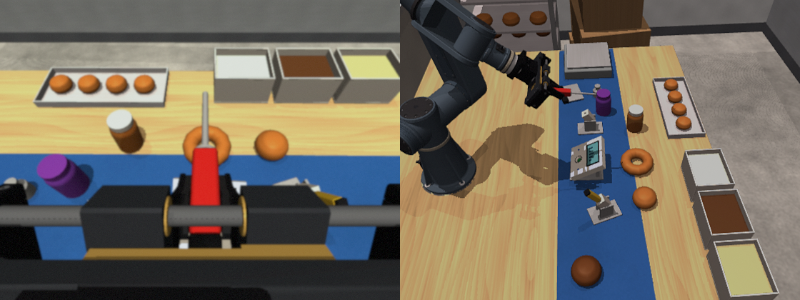

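The probe is held about level in free air, with the tip at wrist px (287,130) as predicted, so it has not slipped. Shoulder and tip are at 0.385 and 0.372 m, the arm is still, and nothing else has moved.

```bash
python3 -c "
from rig import bot
print(bot.hand_in())"
```

```text
the job is handed in; nothing more can be done
None
```

I drew the red probe from its holder, pressed the green button until the force jumped at the end of its travel, and handed in with the probe held still, about 8° off level and roughly 0.37 m above the worktop; the hand-in returned no verdict.

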